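# Roll a clamp's knurled thumbwheel loose

## Robot

A 7-joint arm with a two-finger parallel gripper is mounted at the origin on the work surface. World frame = base frame: x ahead of the robot, y to its left, z up, the work surface at z = 0. Lengths are in m, angles in rad, forces in N, time in s.
With the tool pointing down it reaches from about 0.35 to 0.9 m from the base axis. Payload 7.2 kg.
Tool frame: the origin (TCP) lies midway between the tips of the shut fingers; the grasp point (between the pads) lies behind it (ctrl.hold_point_z is the z of the grasp point in the tool frame, in m); z points along the fingers, y is the line along which they close (so a half turn about z gives the same grasp; the last joint's range is limited). The gripper opens to 85 mm and grips with 20 to 120 N. Pads are 22 mm wide; open, the fingers measure 114 mm over their backs; the gripper's body (76 mm by 85 mm) begins 54 mm behind the grasp point. The pads swing forward as they close: fully open they stand 13 mm farther back than shut.
Start: joints at [-1.237, 0.411, -0.013, 1.596, 0.006, 1.134, -0.082], TCP at [0.244, 0.575, 0.231] pointing down, gripper open.
Joint ranges: [-2.95, 2.95], [-0.29, 1.99], [-1.47, 1.44], [0.14, 2.54], [-1.03, 4.17], [0.13, 1.85], [-2.86, 2.86]. Speed limits (rad/s): [2.39, 2.39, 3.01, 3.01, 3.14, 3.14, 3.14].

## Interface

Orientations are given as [roll, pitch, yaw] about the fixed x, y, z axes, in that order (R = Rz(yaw) Ry(pitch) Rx(roll)).
In Python, from cell import readout, get_image, order, ctrl gives the robot as it stands.
- The arm moves only by the shell command python3 -m crank 'ROWS' [FORCE]. ROWS is JSON, a list of rows, each an object of numbers: "hand": the opening in per cent of the stroke, from 0 (shut) to 100 (fully open); "x", "y", "z": the shift along the world's x, y, z in m; "wx", "wy", "wz": the turn, a rotation vector about the world's x, y, z in degrees. A call has exactly 5 rows; each row shifts and turns the commanded pose from where the row before left it; what a row does not reach is not made up. A row lasts 1/8 s, in which the tool goes at most 62.5 mm and 10.7 degrees, less where a joint would pass 70% of its speed; a pose out of reach is approached as far as the arm can. A call with a gripper value outside its range is refused whole. The fingers move at their own pace and stop on an object; FORCE is the grip in N (left out, the last holds). Time passes only in rows, so rows that do not move let the fingers close, or fill a call up. It gives the time, the measured TCP pose, the force, the opening and the grip force at its end, in the units of the state.
- readout.observe(): the state, without advancing time (a new reading comes with each control period).
- get_image(name): name is "scene" or "top"; returns a dict with "image" (400x640x3 uint8, red, green, blue), "mtx" (3x3 intrinsics, pixels), "k1" (the pictures are not rectified: a ray, as slopes to the right and down, at radius r is drawn at 1 + k1 r^2 times it, then the intrinsics apply), "origin" and "rotation" of the camera in the world. Camera axes: x right, y down, z forward; pixel columns grow to the right and rows downward; lengths in m; the calibration is good to about 2 mm. A picture is of the moment at which its call begins. There is no depth.
- order.sign_off(): hands the job in; it is judged then, once.
The state is a dict: "t": time; "q": joint angles; "qvel": joint speeds; "tau": joint torques, N m; "tcp_pos": TCP position; "eef_rot": TCP orientation; "wrist_force": force on the tool from outside, world axes, zero at the start; "wrist_torque": the same for the moment, N m; "grip_width": finger opening in m; "grasp_force": force on a finger pad.
Only numpy, scipy, OpenCV 4.12 (cv2) and the standard library are available. Lean on these libraries where they do the work, as an engineer would, in place of code of your own. Each camera call takes 0.05 s, during which the arm holds its last target. There are 200 camera calls.

## Task

The thumbwheel clamp in the black tray is to be loosened so that its brass plug can be taken out later: with a fingertip, roll the clamp's knurled wheel the way the arrow points (its top moving along the arrow) until the wheel's white mark has come up to the top for the second time, level with the white index lines beside it, then stop there and take the finger away. Only roll the rim with light strokes from outside: do not pinch the wheel or press it hard, and leave the plug and the other things in the tray where they stand.

Things in the scene. Friction and masses are not known exactly. Their poses are not given: they have to be found in the camera images.
- wheel (a joint): Knurled blue thumbwheel, 52 mm diameter, 22 mm wide, level axis. In rad, growing as it loosens (top moving along the arrow). At 0, 6.28, 12.57 its white mark is at the very top; a yellow mark is opposite it. Starts between 1.2 and 4.5: white comes up first at 6.28, second at 12.57 (the target); it can turn on to 19.5. Stays where left; friction 0.035 N m, so a fingertip pressing about 5 N drives it.
- wheel_axis (a point): Centre of the thumbwheel, 51 mm above the table; the rim's top is 26 mm above it. y lies along the wheel's axis (towards the jaws and plug), x is the level direction in which the wheel's top moves when it loosens (the white arrow on the tray), z is up. The rim is free for 40 degrees and more either side of the top. This point does not sink when the wheel is pressed.
- spindle (a joint): The sprung carriage of wheel, screw and moving jaw, in m: how far it has been pushed straight down, 0 at rest, 0.006 at most. The spring takes 2 N per mm, beyond about 1.5 N before it first gives.
- clamp: Green clamp bolted to the tray; origin at the centre of its underside, axes as wheel_axis, whose place here is (0, -60, 46) mm. Two cheeks, 30 mm long in x and 7 mm thick, stand 15 to 22 mm either side of the wheel's middle plane and reach 50 mm up, with white index lines on top at x = 0. The jaws lie at y = -10 to 57 mm and reach 47 mm up; each turn draws the steel jaw back 4 mm.
- tray: Black tray, 220 mm (x) by 320 mm (y), rim 16 mm high, floor 5 mm thick, fixed; origin under its centre, axes as the clamp's.
- plug: Brass plug, 24 mm diameter, 50 mm tall, standing loose between the clamp's jaws 90 mm along +y from the wheel's middle, its top 70 mm above the table; origin at the centre of its underside. Leave it.
- weight_big: Steel knobbed weight, 28 mm diameter, 28 mm tall, loose at the +y end of the tray; origin at its underside. Leave it.
- weight_small: Steel knobbed weight, 22 mm diameter, 20 mm tall, loose at the +y end of the tray; origin at its underside. Leave it.
- spare_nut: Brass disc nut, 24 mm diameter, 10 mm thick, loose at the +y end of the tray; origin at its underside. Leave it.
There are look-alikes about, which are no part of the job. There is more than one size of the plug; the job needs the middle-sized.

How it is judged:
By the outcome, as a careful person would: the job done as asked, in the order asked, and still so for the second after the job is handed in, with the robot touching nothing.
It also fails if it takes over 64 s, if anything falls off the work surface, if the arm or the gripper's body presses on something with over 40 N, if the wrist force passes 120 N, or if a joint passes its speed limit or range.

## Working session

There is one attempt and no reset: what is moved stays moved. The work goes in short steps, Python scripts to look and compute and a shell command to move; the robot and the scene stay as the last step left them, time stands still between calls to the robot, and variables do not carry over. Pictures are saved under pics/ and viewed, at most 10 in all, crops included, and the job is handed in when it is done.

```bash
ls; mkdir -p pics; cat > h.py <<'E'
import numpy as np, cv2
from cell import readout, get_image, order, ctrl
def ray(im,u,v):
    K=im["mtx"]; d=np.array([(u-K[0][2])/K[0][0],(v-K[1][2])/K[1][1]])
    p=d.copy()
    for _ in range(20): p=d/(1+im["k1"]*(p@p))
    r=np.array(im["rotation"])@np.array([p[0],p[1],1]); return np.array(im["origin"]),r
def onz(im,u,v,z):
    o,r=ray(im,u,v); return o+r*(z-o[2])/r[2]
def pix(im,P):
    c=np.array(im["rotation"]).T@(np.array(P)-np.array(im["origin"])); s=c[:2]/c[2]; s=s*(1+im["k1"]*(s@s))
    K=im["mtx"]; return np.array([K[0][0]*s[0]+K[0][2],K[1][1]*s[1]+K[1][2]])
def save(im,name,box=None,f=1):
    a=im["image"]
    if box: a=a[box[1]:box[3],box[0]:box[2]]
    a=cv2.resize(a,None,fx=f,fy=f,interpolation=cv2.INTER_CUBIC)
    cv2.imwrite("pics/"+name,a[:,:,::-1])
E
python3 - <<'E'
from h import *
for n in("scene","top"):
    i=get_image(n); save(i,n+"0.png"); print(n,np.round(i["origin"],3),i["mtx"][0][0])
s=readout.observe();print(s["t"],s["tcp_pos"],s["eef_rot"],s["grip_width"],s["wrist_force"],ctrl.hold_point_z)
E
```

```text
pics
scene [0.869 0.393 0.548] 398.3198579007694
top [0.436 0.124 0.817] 387.9625168864634
0.1 [0.24428431 0.57480943 0.23055058] [-3.14016388e+00  6.78009635e-05  2.73980490e+00] 0.08562094689388204 [-0.05777691 -0.20553198 -0.02665985] -0.0187
```

View pics/scene0.png

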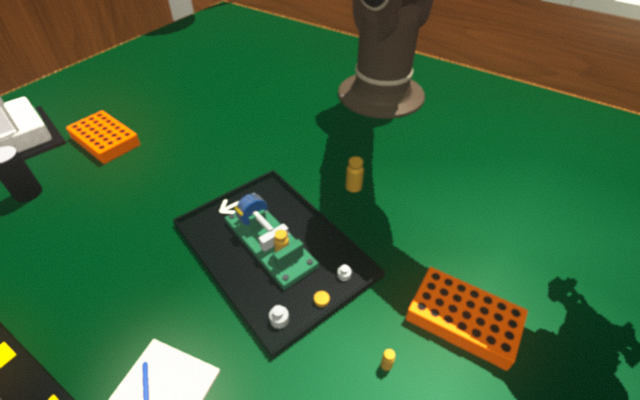

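View pics/top0.png

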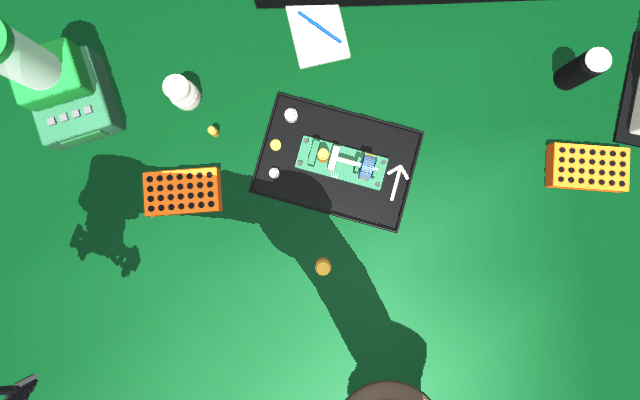

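The clamp's blue wheel is at scene (250,208) and top (368,165). Brass plugs that could be confused:
- Between the jaws: top (322,155). This is the right one.
- Large, on the table: top (322,267).
- Small, on the table: top (213,131).

The nut is at top (276,145) and the arrow runs from (392,199) to (402,165). Next I'll measure and take a close crop.

```bash
python3 - <<'E'
from h import *
t=get_image("top"); s=get_image("scene")
hsv=cv2.cvtColor(t["image"],cv2.COLOR_RGB2HSV)
m=cv2.inRange(hsv,(105,90,50),(125,255,255)); m[:130]=0;m[200:]=0
v,u=np.nonzero(m); print("blue",u.mean(),v.mean(),len(u),cv2.minAreaRect(np.c_[u,v].astype(np.float32)))
# tray corners
for c in [(278,93),(423,132),(397,231),(250,191)]: print(onz(t,*c,0.016).round(4))
c=[onz(t,*c,0.016) for c in [(278,93),(423,132),(397,231),(250,191)]]
cen=sum(c)/4; ey=(c[0]+c[3]-c[1]-c[2])[:2]; ey/=np.linalg.norm(ey); ex=np.array([ey[1],-ey[0]]); 
print("cen",cen,"ex",ex,"yaw",np.degrees(np.arctan2(ex[1],ex[0])))
print("wheel top pt",onz(t,u.mean(),v.mean(),0.07))
a=cv2.resize(t["image"][125:205,280:420],None,fx=5.5,fy=5.5,interpolation=cv2.INTER_CUBIC)
b=cv2.resize(s["image"][170:300,170:350],None,fx=770/180,fy=770/180,interpolation=cv2.INTER_CUBIC)
cv2.imwrite("pics/c1.png",a[:,:,::-1]);cv2.imwrite("pics/c2.png",b[:,:,::-1])
E
```

```text
blue 365.2857142857143 165.14285714285714 70 ((366.0588684082031, 167.2647247314453), (11.884244918823242, 22.79834747314453), 14.03624439239502)Traceback (most recent call last):
  File "<stdin>", line 7, in <module>
  File "h.py", line 9, in onz
    o,r=ray(im,u,v); return o+r*(z-o[2])/r[2]
                                         ~^^^
IndexError: invalid index to scalar variable.
```

```bash
sed -i 's/^from cell.*/&\nfrom scipy.spatial.transform import Rotation as Ro\ndef RM(im):\n    r=np.array(im["rotation"]); return Ro.from_euler("xyz",r).as_matrix() if r.ndim==1 else r/; s/np.array(im\["rotation"\])@/RM(im)@/; s/np.array(im\["rotation"\])\.T/RM(im).T/' h.py
python3 - <<'E'
from h import *
t=get_image("top"); s=get_image("scene")
print(t["rotation"])
c=[onz(t,*c,0.016) for c in [(278,93),(423,132),(397,231),(250,191)]]
print(np.round(c,4))
cen=sum(c)/4; ey=(c[0]+c[3]-c[1]-c[2])[:2]; ey/=np.linalg.norm(ey); ex=np.array([ey[1],-ey[0]]); 
print("cen",cen,"ex",ex,"yaw",np.degrees(np.arctan2(ex[1],ex[0])))
print("wheel top pt",onz(t,368,167,0.077)) 
print(pix(t,[.244,.575,.23]),pix(s,[0,0,0]))
a=cv2.resize(t["image"][125:205,280:420],None,fx=5.5,fy=5.5,interpolation=cv2.INTER_CUBIC)
b=cv2.resize(s["image"][170:300,170:350],None,fx=770/180,fy=770/180,interpolation=cv2.INTER_CUBIC)
cv2.imwrite("pics/c1.png",a[:,:,::-1]);cv2.imwrite("pics/c2.png",b[:,:,::-1])
E
```

```text
[-3.07546525 -0.0039236  -1.59862221]
[[ 0.7075  0.2051  0.016 ]
 [ 0.6163 -0.0959  0.016 ]
 [ 0.4119 -0.0334  0.016 ]
 [ 0.5027  0.2672  0.016 ]]
cen [0.55959487 0.08575649 0.016     ] ex [ 0.95717206 -0.28951967] yaw -16.829201716399908
wheel top pt [0.53766048 0.02924491 0.077     ]
[  9.93578951 364.7556926 ] [379.79550275  93.87382534]
```

View pics/c1.png

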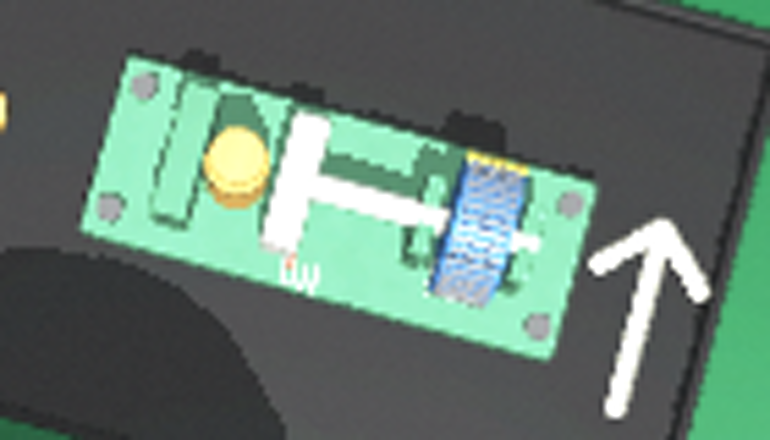

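View pics/c2.png

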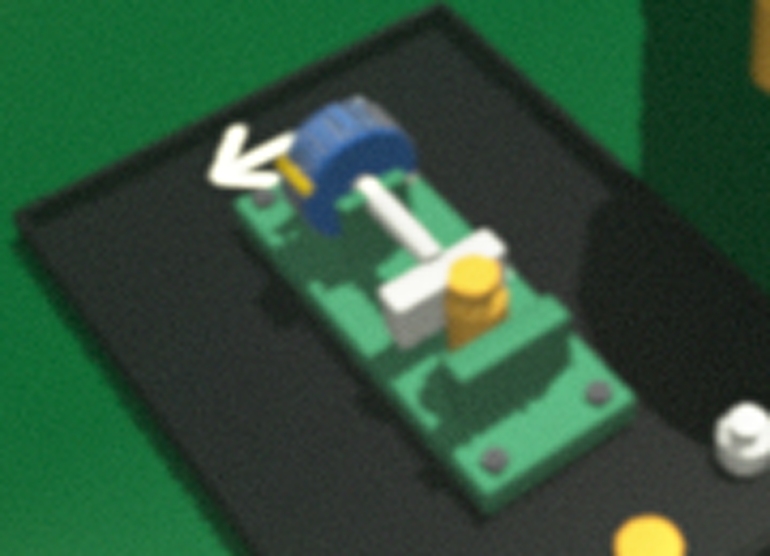

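The crops show the arrow pointing along world +x, with tray yaw about -17°. The yellow mark is at the wheel's +x side (crop 1 (497,165), crop 2 (295,175)), about 75–90° past the top. So white is about 4.4–4.7 rad, and the wheel needs about 8.1 rad (≈7 strokes). Next I'll fix the wheel centre from the wheel and the plug.

```bash
python3 - <<'E'
from h import *
t=get_image("top"); s=get_image("scene")
ex=np.array([.957,-.29,0]); ey=np.array([.29,.957,0])
w=onz(t,280+479/5.5,125+232/5.5,.051); print("w051",w, onz(t,280+479/5.5,125+232/5.5,.065))
p=onz(t,280+238/5.5,125+158/5.5,.070); print("from plug",p-.09*ey)
p2=onz(s,170+474/4.278,170+270/4.278,.070); print("scene plug",p2-.09*ey)
# yellow mark angle: triangulate with rim circle, in scene at rim +y edge / mid
def ang(im,u,v,C):
    o,r=ray(im,u,v)   # mark midpoint: plane y=0 of wheel
    k=((C-o)@ey)/(r@ey); P=o+r*k-C; return np.degrees(np.arctan2(P@ex,P[2])),np.hypot(P@ex,P[2])
C=np.array([*(p-.09*ey)[:2],.051])
print(ang(t,280+497/5.5,125+165/5.5,C),ang(s,170+295/4.278,170+175/4.278,C))
for C in [C,np.array([*w[:2],.051])]:
  for f in (-.011,.011): print([pix(im,C+ey*f+np.array([0,0,.026])).round(1) for im in(t,s)])
E
```

```text
w051 [0.54090282 0.02772558 0.051     ] [0.53899384 0.02949006 0.065     ]
from plug [0.54086371 0.02819704 0.07      ]
scene plug [0.5432813  0.03202003 0.07      ]
(np.float64(76.79277433397733), np.float64(0.02502412173789091)) (np.float64(74.97378779532754), np.float64(0.02293690009342092))
[array([374. , 166.8]), array([245.2, 193.1])]
[array([363. , 163.8]), array([252.2, 200.3])]
[array([374.3, 166.8]), array([244.9, 193. ])]
[array([363.2, 163.8]), array([251.9, 200.2])]
```

```bash
python3 -m crank '[{"hand":0,"x":0.024,"y":-0.045,"wz":3},{"hand":0,"x":0.024,"y":-0.045,"wz":3.2},{"hand":0,"x":0.024,"y":-0.045},{"hand":0,"x":0.024,"y":-0.045},{"hand":0,"x":0.024,"y":-0.045}]' 30
python3 -m crank '[{"hand":0,"x":0.024,"y":-0.046},{"hand":0,"x":0.024,"y":-0.046},{"hand":0,"x":0.024,"y":-0.046},{"hand":0,"x":0.024,"y":-0.046,"z":-0.03},{"hand":0,"x":0.024,"y":-0.046,"z":-0.03}]'
```

```text
schema error: expected keys hand, x, y, z, wx, wy, wz
schema error: expected keys hand, x, y, z, wx, wy, wz
```

```bash
python3 -m crank '[{"hand":0,"x":0.024,"y":-0.045,"z":0,"wx":0,"wy":0,"wz":3},{"hand":0,"x":0.024,"y":-0.045,"z":0,"wx":0,"wy":0,"wz":3.2},{"hand":0,"x":0.024,"y":-0.045,"z":0,"wx":0,"wy":0,"wz":0},{"hand":0,"x":0.024,"y":-0.045,"z":0,"wx":0,"wy":0,"wz":0},{"hand":0,"x":0.024,"y":-0.045,"z":0,"wx":0,"wy":0,"wz":0}]' 30
python3 -m crank '[{"hand":0,"x":0.024,"y":-0.046,"z":0,"wx":0,"wy":0,"wz":0},{"hand":0,"x":0.024,"y":-0.046,"z":0,"wx":0,"wy":0,"wz":0},{"hand":0,"x":0.024,"y":-0.046,"z":0,"wx":0,"wy":0,"wz":0},{"hand":0,"x":0.024,"y":-0.046,"z":-0.03,"wx":0,"wy":0,"wz":0},{"hand":0,"x":0.024,"y":-0.046,"z":-0.03,"wx":0,"wy":0,"wz":0}]'
```

```text
t: 1.02
tcp_pos: [0.3651, 0.3487, 0.2315]
eef_rot: [3.141, 0.0, 2.848]
wrist_force: [1.1, 0.4, -0.8]
grip_width: -0.0001
grasp_force: 0.0
t: 1.65
tcp_pos: [0.4855, 0.119, 0.1713]
eef_rot: [3.14, 0.002, 2.848]
wrist_force: [0.5, 0.9, 0.3]
grip_width: -0.0001
grasp_force: 0.0
```

```bash
python3 -m crank '[{"hand":0,"x":0.023,"y":-0.0435,"z":0,"wx":0,"wy":0,"wz":0},{"hand":0,"x":0.023,"y":-0.0435,"z":-0.03,"wx":0,"wy":0,"wz":0},{"hand":0,"x":0,"y":0,"z":-0.04,"wx":0,"wy":0,"wz":0},{"hand":0,"x":0,"y":0,"z":-0.013,"wx":0,"wy":0,"wz":0},{"hand":0,"x":0,"y":0,"z":0,"wx":0,"wy":0,"wz":0}]'
python3 - <<'E'
from h import *
s=get_image("scene"); save(s,"a1.png",(190,120,330,240),5)
E
```

```text
t: 2.28
tcp_pos: [0.5299, 0.0339, 0.088]
eef_rot: [-3.141, -0.001, 2.849]
wrist_force: [-0.2, 0.6, 0.5]
grip_width: -0.0002
grasp_force: 0.0
```

View pics/a1.png

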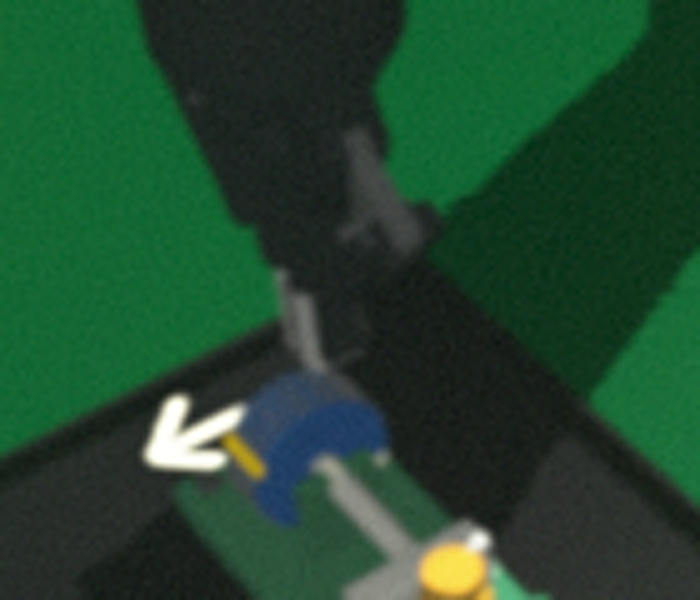

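The fingertip (crop (310,360)) is just above the wheel's -x side, lined up with it, and the yellow mark is still at (243,455). I'll feel for contact first.

```bash
python3 -m crank '[{"hand":0,"x":0,"y":0,"z":-0.005,"wx":0,"wy":0,"wz":0},{"hand":0,"x":0,"y":0,"z":-0.003,"wx":0,"wy":0,"wz":0},{"hand":0,"x":0,"y":0,"z":-0.002,"wx":0,"wy":0,"wz":0},{"hand":0,"x":0,"y":0,"z":-0.001,"wx":0,"wy":0,"wz":0},{"hand":0,"x":0,"y":0,"z":0,"wx":0,"wy":0,"wz":0}]'
```

```text
t: 2.95
tcp_pos: [0.5304, 0.0332, 0.0773]
eef_rot: [-3.142, -0.0, 2.848]
wrist_force: [-0.4, 0.3, -0.3]
grip_width: -0.0001
grasp_force: 0.0
```

```bash
python3 -m crank '[{"hand":0,"x":0,"y":0,"z":-0.001,"wx":0,"wy":0,"wz":0},{"hand":0,"x":0,"y":0,"z":-0.001,"wx":0,"wy":0,"wz":0},{"hand":0,"x":0,"y":0,"z":-0.0005,"wx":0,"wy":0,"wz":0},{"hand":0,"x":0,"y":0,"z":0,"wx":0,"wy":0,"wz":0},{"hand":0,"x":0,"y":0,"z":0,"wx":0,"wy":0,"wz":0}]'
```

```text
t: 3.58
tcp_pos: [0.5305, 0.0332, 0.0749]
eef_rot: [3.141, 0.0, 2.848]
wrist_force: [-1.9, 0.2, 4.2]
grip_width: 0.0002
grasp_force: 2.2
```

```bash
python3 -m crank '[{"hand":0,"x":0.0048,"y":-0.00145,"z":-0.0005,"wx":0,"wy":0,"wz":0},{"hand":0,"x":0.0048,"y":-0.00145,"z":0,"wx":0,"wy":0,"wz":0},{"hand":0,"x":0.0048,"y":-0.00145,"z":0,"wx":0,"wy":0,"wz":0},{"hand":0,"x":0.0048,"y":-0.00145,"z":0,"wx":0,"wy":0,"wz":0},{"hand":0,"x":0,"y":0,"z":0,"wx":0,"wy":0,"wz":0}]'
cat > m.py <<'E'
from h import *
import sys
C=np.array([.541,.029,.051]); ex=np.array([.957,-.29,0]); ey=np.array([.29,.957,0])
n=sys.argv[1]
for cam in("scene","top"):
    im=get_image(cam); hsv=cv2.cvtColor(im["image"],cv2.COLOR_RGB2HSV); cu,cv_=pix(im,C).round().astype(int)
    if len(sys.argv)>2: save(im,n+cam+".png",(cu-50,cv_-45,cu+50,cv_+45),6)
    # walk rim lines (angle, 3 y positions), sample colour
    for col in("yellow","white"):
        m=cv2.inRange(hsv,(15,130,90),(35,255,255)) if col=="yellow" else cv2.inRange(hsv,(0,0,130),(179,70,255))
        sc=[]
        A=np.arange(-90,111,2)
        for a in A:
            r=np.radians(a); k=[]
            for y in np.linspace(-.008,.008,7):
                P=C+.026*(np.sin(r)*ex+np.array([0,0,np.cos(r)]))+ey*y
                u,v=pix(im,P).round().astype(int); k.append(m[v,u]>0)
            sc.append(np.mean(k))
        sc=np.array(sc)
        if sc.max()>.5: print(cam,col,"angle",round((A*(sc>.4)).sum()/(sc>.4).sum(),1),A[sc>.4],sc.max().round(2))
E
python3 m.py b
```

```text
t: 4.2
tcp_pos: [0.5507, 0.0271, 0.0747]
eef_rot: [3.141, 0.001, 2.848]
wrist_force: [-0.3, -0.5, 6.5]
grip_width: 0.0003
grasp_force: 3.1
top white angle -63.5 [-82 -80 -78 -76 -74 -72 -70 -68 -66 -64 -62 -18 -16] 1.0
```

```bash
python3 -m crank '[{"hand":0,"x":0,"y":0,"z":0.006,"wx":0,"wy":0,"wz":0},{"hand":0,"x":-0.021,"y":0.0064,"z":0,"wx":0,"wy":0,"wz":0},{"hand":0,"x":0,"y":0,"z":-0.003,"wx":0,"wy":0,"wz":0},{"hand":0,"x":0,"y":0,"z":-0.003,"wx":0,"wy":0,"wz":0},{"hand":0,"x":0,"y":0,"z":0,"wx":0,"wy":0,"wz":0}]'
python3 -m crank '[{"hand":0,"x":0.0042,"y":-0.0013,"z":0,"wx":0,"wy":0,"wz":0},{"hand":0,"x":0.0042,"y":-0.0013,"z":0,"wx":0,"wy":0,"wz":0},{"hand":0,"x":0.0042,"y":-0.0013,"z":0,"wx":0,"wy":0,"wz":0},{"hand":0,"x":0.0042,"y":-0.0013,"z":0,"wx":0,"wy":0,"wz":0},{"hand":0,"x":0.0042,"y":-0.0012,"z":0,"wx":0,"wy":0,"wz":0}]'
python3 m.py b
python3 -m crank '[{"hand":0,"x":0,"y":0,"z":0.006,"wx":0,"wy":0,"wz":0},{"hand":0,"x":-0.021,"y":0.0064,"z":0,"wx":0,"wy":0,"wz":0},{"hand":0,"x":0,"y":0,"z":-0.003,"wx":0,"wy":0,"wz":0},{"hand":0,"x":0,"y":0,"z":-0.003,"wx":0,"wy":0,"wz":0},{"hand":0,"x":0,"y":0,"z":0,"wx":0,"wy":0,"wz":0}]'
python3 m.py b; python3 -c "
from h import *
save(get_image('scene'),'s2.png',(190,140,310,240),6)"
```

```text
t: 4.92
tcp_pos: [0.5288, 0.0339, 0.0742]
eef_rot: [3.142, -0.001, 2.848]
wrist_force: [-2.0, 1.6, 3.6]
grip_width: 0.0001
grasp_force: 2.6
t: 5.55
tcp_pos: [0.5507, 0.0272, 0.0748]
eef_rot: [3.141, 0.001, 2.848]
wrist_force: [-0.4, 1.5, 5.4]
grip_width: -0.0001
grasp_force: 3.0
scene white angle -16.0 [-20 -18 -16 -14 -12] 0.57
top white angle -17.0 [-24 -22 -20 -18 -16 -14 -12 -10] 0.86
t: 6.28
tcp_pos: [0.5291, 0.0337, 0.0743]
eef_rot: [3.142, -0.0, 2.848]
wrist_force: [-2.1, 0.9, 5.8]
grip_width: 0.0001
grasp_force: 2.5
```

View pics/s2.png

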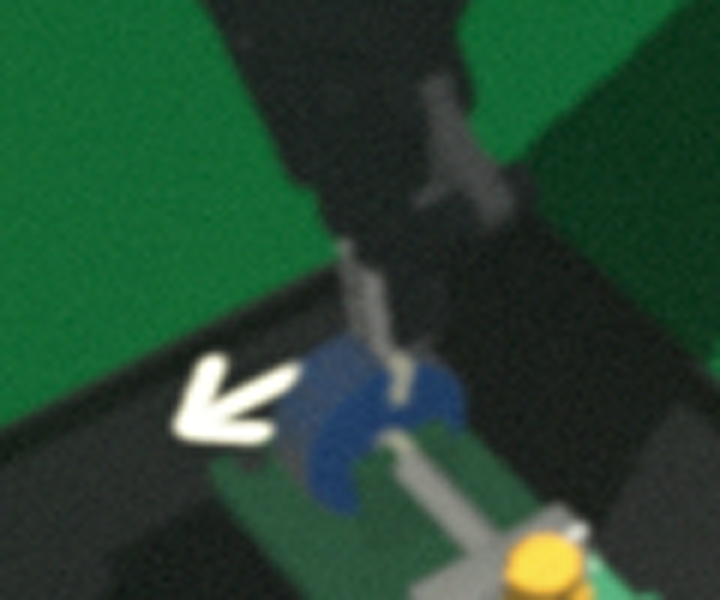

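The white mark is just short of the top: its face line is at crop (400,380), about -15°. The strokes transfer about 47° each with little slip, so I need about 375° more. Rolling on.

```bash
python3 -m crank '[{"hand":0,"x":0.0042,"y":-0.0013,"z":0,"wx":0,"wy":0,"wz":0},{"hand":0,"x":0.0042,"y":-0.0013,"z":0,"wx":0,"wy":0,"wz":0},{"hand":0,"x":0.0042,"y":-0.0013,"z":0,"wx":0,"wy":0,"wz":0},{"hand":0,"x":0.0042,"y":-0.0013,"z":0,"wx":0,"wy":0,"wz":0},{"hand":0,"x":0.0042,"y":-0.0012,"z":0,"wx":0,"wy":0,"wz":0}]'
python3 -m crank '[{"hand":0,"x":0,"y":0,"z":0.006,"wx":0,"wy":0,"wz":0},{"hand":0,"x":-0.021,"y":0.0064,"z":0,"wx":0,"wy":0,"wz":0},{"hand":0,"x":0,"y":0,"z":-0.003,"wx":0,"wy":0,"wz":0},{"hand":0,"x":0,"y":0,"z":-0.003,"wx":0,"wy":0,"wz":0},{"hand":0,"x":0,"y":0,"z":0,"wx":0,"wy":0,"wz":0}]'
python3 m.py b
python3 -m crank '[{"hand":0,"x":0.0042,"y":-0.0013,"z":0,"wx":0,"wy":0,"wz":0},{"hand":0,"x":0.0042,"y":-0.0013,"z":0,"wx":0,"wy":0,"wz":0},{"hand":0,"x":0.0042,"y":-0.0013,"z":0,"wx":0,"wy":0,"wz":0},{"hand":0,"x":0.0042,"y":-0.0013,"z":0,"wx":0,"wy":0,"wz":0},{"hand":0,"x":0.0042,"y":-0.0012,"z":0,"wx":0,"wy":0,"wz":0}]'
python3 -m crank '[{"hand":0,"x":0,"y":0,"z":0.006,"wx":0,"wy":0,"wz":0},{"hand":0,"x":-0.021,"y":0.0064,"z":0,"wx":0,"wy":0,"wz":0},{"hand":0,"x":0,"y":0,"z":-0.003,"wx":0,"wy":0,"wz":0},{"hand":0,"x":0,"y":0,"z":-0.003,"wx":0,"wy":0,"wz":0},{"hand":0,"x":0,"y":0,"z":0,"wx":0,"wy":0,"wz":0}]'
python3 m.py b
```

```text
t: 7.05
tcp_pos: [0.5504, 0.0272, 0.0747]
eef_rot: [3.141, 0.001, 2.848]
wrist_force: [-1.4, -0.2, 6.8]
grip_width: -0.0004
grasp_force: 3.1
t: 7.68
tcp_pos: [0.529, 0.0338, 0.0743]
eef_rot: [3.142, -0.0, 2.848]
wrist_force: [-2.3, 1.4, 5.0]
grip_width: 0.0003
grasp_force: 2.5
scene white angle 38.0 [30 32 34 36 38 40 42 44 46] 1.0
t: 8.4
tcp_pos: [0.5505, 0.0272, 0.0747]
eef_rot: [3.141, 0.001, 2.848]
wrist_force: [-0.9, 0.6, 6.9]
grip_width: -0.0001
grasp_force: 3.0
t: 9.02
tcp_pos: [0.529, 0.0338, 0.0743]
eef_rot: [3.142, -0.0, 2.848]
wrist_force: [-1.6, 0.6, 4.1]
grip_width: -0.0
grasp_force: 2.5
scene white angle 101.0 [ 92  94  96  98 100 102 104 106 108 110] 0.86
```

```bash
python3 -m crank '[{"hand":0,"x":0.0042,"y":-0.0013,"z":0,"wx":0,"wy":0,"wz":0},{"hand":0,"x":0.0042,"y":-0.0013,"z":0,"wx":0,"wy":0,"wz":0},{"hand":0,"x":0.0042,"y":-0.0013,"z":0,"wx":0,"wy":0,"wz":0},{"hand":0,"x":0.0042,"y":-0.0013,"z":0,"wx":0,"wy":0,"wz":0},{"hand":0,"x":0.0042,"y":-0.0012,"z":0,"wx":0,"wy":0,"wz":0}]'
python3 -m crank '[{"hand":0,"x":0,"y":0,"z":0.006,"wx":0,"wy":0,"wz":0},{"hand":0,"x":-0.021,"y":0.0064,"z":0,"wx":0,"wy":0,"wz":0},{"hand":0,"x":0,"y":0,"z":-0.003,"wx":0,"wy":0,"wz":0},{"hand":0,"x":0,"y":0,"z":-0.003,"wx":0,"wy":0,"wz":0},{"hand":0,"x":0,"y":0,"z":0,"wx":0,"wy":0,"wz":0}]'
python3 m.py b
python3 -m crank '[{"hand":0,"x":0.0042,"y":-0.0013,"z":0,"wx":0,"wy":0,"wz":0},{"hand":0,"x":0.0042,"y":-0.0013,"z":0,"wx":0,"wy":0,"wz":0},{"hand":0,"x":0.0042,"y":-0.0013,"z":0,"wx":0,"wy":0,"wz":0},{"hand":0,"x":0.0042,"y":-0.0013,"z":0,"wx":0,"wy":0,"wz":0},{"hand":0,"x":0.0042,"y":-0.0012,"z":0,"wx":0,"wy":0,"wz":0}]'
python3 -m crank '[{"hand":0,"x":0,"y":0,"z":0.006,"wx":0,"wy":0,"wz":0},{"hand":0,"x":-0.021,"y":0.0064,"z":0,"wx":0,"wy":0,"wz":0},{"hand":0,"x":0,"y":0,"z":-0.003,"wx":0,"wy":0,"wz":0},{"hand":0,"x":0,"y":0,"z":-0.003,"wx":0,"wy":0,"wz":0},{"hand":0,"x":0,"y":0,"z":0,"wx":0,"wy":0,"wz":0}]'
python3 m.py b
python3 -m crank '[{"hand":0,"x":0.0042,"y":-0.0013,"z":0,"wx":0,"wy":0,"wz":0},{"hand":0,"x":0.0042,"y":-0.0013,"z":0,"wx":0,"wy":0,"wz":0},{"hand":0,"x":0.0042,"y":-0.0013,"z":0,"wx":0,"wy":0,"wz":0},{"hand":0,"x":0.0042,"y":-0.0013,"z":0,"wx":0,"wy":0,"wz":0},{"hand":0,"x":0.0042,"y":-0.0012,"z":0,"wx":0,"wy":0,"wz":0}]'
python3 -m crank '[{"hand":0,"x":0,"y":0,"z":0.006,"wx":0,"wy":0,"wz":0},{"hand":0,"x":-0.021,"y":0.0064,"z":0,"wx":0,"wy":0,"wz":0},{"hand":0,"x":0,"y":0,"z":-0.003,"wx":0,"wy":0,"wz":0},{"hand":0,"x":0,"y":0,"z":-0.003,"wx":0,"wy":0,"wz":0},{"hand":0,"x":0,"y":0,"z":0,"wx":0,"wy":0,"wz":0}]'
python3 m.py b
```

```text
t: 9.75
tcp_pos: [0.5505, 0.0272, 0.0747]
eef_rot: [3.141, 0.001, 2.848]
wrist_force: [-1.0, 0.6, 6.4]
grip_width: 0.0002
grasp_force: 3.0
t: 10.38
tcp_pos: [0.529, 0.0338, 0.0743]
eef_rot: [3.142, -0.0, 2.848]
wrist_force: [-2.3, 0.5, 4.7]
grip_width: 0.0001
grasp_force: 2.5
scene yellow angle -88.0 [-90 -88 -86] 0.57
t: 11.1
tcp_pos: [0.5505, 0.0272, 0.0747]
eef_rot: [3.141, 0.001, 2.848]
wrist_force: [-2.0, 0.5, 6.1]
grip_width: 0.0001
grasp_force: 3.0
t: 11.72
tcp_pos: [0.529, 0.0338, 0.0742]
eef_rot: [3.142, -0.0, 2.848]
wrist_force: [-1.9, 1.3, 4.3]
grip_width: -0.0004
grasp_force: 2.5
scene yellow angle 10.0 [ 4  6  8 10 12 14 16] 1.0
t: 12.45
tcp_pos: [0.5505, 0.0272, 0.0747]
eef_rot: [3.141, 0.001, 2.848]
wrist_force: [-1.6, 0.8, 6.6]
grip_width: -0.0002
grasp_force: 3.0
t: 13.08
tcp_pos: [0.529, 0.0338, 0.0742]
eef_rot: [3.142, -0.0, 2.848]
wrist_force: [-1.4, 0.4, 4.9]
grip_width: -0.0001
grasp_force: 2.5
scene yellow angle 66.0 [58 60 62 64 66 68 70 72 74] 1.0
```

```bash
python3 -m crank '[{"hand":0,"x":0.0042,"y":-0.0013,"z":0,"wx":0,"wy":0,"wz":0},{"hand":0,"x":0.0042,"y":-0.0013,"z":0,"wx":0,"wy":0,"wz":0},{"hand":0,"x":0.0042,"y":-0.0013,"z":0,"wx":0,"wy":0,"wz":0},{"hand":0,"x":0.0042,"y":-0.0013,"z":0,"wx":0,"wy":0,"wz":0},{"hand":0,"x":0.0042,"y":-0.0012,"z":0,"wx":0,"wy":0,"wz":0}]'
python3 m.py b
python3 -m crank '[{"hand":0,"x":0,"y":0,"z":0.006,"wx":0,"wy":0,"wz":0},{"hand":0,"x":-0.021,"y":0.0064,"z":0,"wx":0,"wy":0,"wz":0},{"hand":0,"x":0,"y":0,"z":-0.003,"wx":0,"wy":0,"wz":0},{"hand":0,"x":0,"y":0,"z":-0.003,"wx":0,"wy":0,"wz":0},{"hand":0,"x":0,"y":0,"z":0,"wx":0,"wy":0,"wz":0}]'
python3 m.py b
python3 -m crank '[{"hand":0,"x":0.0042,"y":-0.0013,"z":0,"wx":0,"wy":0,"wz":0},{"hand":0,"x":0.0042,"y":-0.0013,"z":0,"wx":0,"wy":0,"wz":0},{"hand":0,"x":0.0042,"y":-0.0013,"z":0,"wx":0,"wy":0,"wz":0},{"hand":0,"x":0,"y":0,"z":0,"wx":0,"wy":0,"wz":0},{"hand":0,"x":0,"y":0,"z":0.006,"wx":0,"wy":0,"wz":0}]'
python3 -m crank '[{"hand":0,"x":-0.02,"y":0.006,"z":0.03,"wx":0,"wy":0,"wz":0},{"hand":0,"x":-0.05,"y":0.015,"z":0.03,"wx":0,"wy":0,"wz":0},{"hand":0,"x":-0.05,"y":0.015,"z":0,"wx":0,"wy":0,"wz":0},{"hand":0,"x":-0.02,"y":0.015,"z":0,"wx":0,"wy":0,"wz":0},{"hand":0,"x":0,"y":0,"z":0,"wx":0,"wy":0,"wz":0}]'
python3 m.py c s
python3 -c "
import cv2,numpy as np
cv2.imwrite('pics/c.png',np.vstack([cv2.resize(cv2.imread('pics/c%s.png'%n)[120:420],None,fx=1,fy=1) for n in('scene','top')]))"
```

```text
t: 13.8
tcp_pos: [0.5505, 0.0272, 0.0747]
eef_rot: [3.141, 0.001, 2.848]
wrist_force: [-1.5, 0.6, 5.2]
grip_width: -0.0002
grasp_force: 3.0
top white angle -64.2 [-78 -76 -74 -72 -70 -68 -66 -64 -62 -60 -16] 1.0
t: 14.52
tcp_pos: [0.529, 0.0338, 0.0743]
eef_rot: [3.142, -0.0, 2.848]
wrist_force: [-2.5, 1.4, 4.3]
grip_width: 0.0001
grasp_force: 2.5
t: 15.25
tcp_pos: [0.5418, 0.0296, 0.0803]
eef_rot: [-3.141, 0.001, 2.848]
wrist_force: [-0.4, -0.8, -0.8]
grip_width: -0.0002
grasp_force: 0.0
t: 15.88
tcp_pos: [0.4003, 0.0817, 0.1407]
eef_rot: [3.141, 0.0, 2.85]
wrist_force: [0.5, 0.3, 1.7]
grip_width: 0.0002
grasp_force: 0.0
top white angle -16.0 [-46 -44 -42 -40 -38 -36 -34 -32 -30 -28 -26 -20 -18 -16 -10  -8  -2   0
   2   8  10  18  20  28] 1.0
```

View pics/c.png

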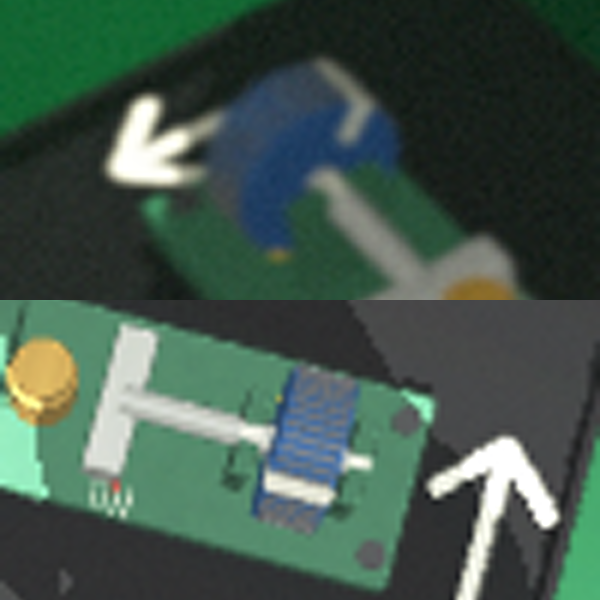

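The white mark is clear, about 35° short of the top (scene crop (345,85), top crop (300,487)). The index lines are at top crop (360,462) and (257,434). I'll use these to refine the centre and the angle.

```bash
cat > f.py <<'E'
from h import *
from scipy.optimize import brentq
import sys
C=np.array([.541,.029,.051]); ex=np.array([.957,-.29,0]); ey=np.array([.29,.957,0])
A=np.array(eval(sys.argv[2])) if len(sys.argv)>2 else np.radians(-35)
def hit(im,u,v,C):
    o,r=ray(im,u,v); o=o-C
    a=(r@ex)**2+r[2]**2; b=2*((o@ex)*(r@ex)+o[2]*r[2]); c=(o@ex)**2+o[2]**2-.026**2
    k=(-b-np.sqrt(max(b*b-4*a*c,0)))/(2*a); P=o+r*k; return np.degrees(np.arctan2(P@ex,P[2])),P@ey*1000
if sys.argv[1]=="i":
    t=get_image("top"); cu,cv_=pix(t,C).round().astype(int)
    f=lambda x,y:(cu-50+(x+.5)/6-.5,cv_-45+(y-300+120+.5)/6-.5)
    for p,y in (((362,462),-.0185),((257,434),.0185)):
        P=onz(t,*f(*p),.0555)-C; print("index x,y mm",P@ex*1000,P@ey*1000)
for cam in("top","scene"):
    im=get_image(cam); L=im["image"].astype(int); cu,cv_=pix(im,C+[0,0,.026]).round().astype(int)
    hsv=cv2.cvtColor(im["image"],cv2.COLOR_RGB2HSV)
    m=cv2.inRange(hsv,(0,0,110),(179,75,255))
    n,lab,st,cen=cv2.connectedComponentsWithStats(m)
    for i in range(1,n):
        if abs(cen[i][0]-cu)<16 and abs(cen[i][1]-cv_)<16 and st[i][4]>3: print(cam,cen[i].round(1),st[i][4],np.round(hit(im,*cen[i],C),1))
E
python3 f.py i; python3 - <<'E'
from f import hit,C
from h import *
s=get_image("scene"); cu,cv_=pix(s,C).round().astype(int)
print([np.round(hit(s,cu-50+x/6,cv_-45+(y+120)/6,C),1) for x,y in((320,65),(345,82),(368,103))])
E
```

```text
index x,y mm 1.4190040798258132 -18.41709112889096
index x,y mm 1.2926996495168253 17.331231854509923
top [370.2 160.6] 96 [22.9 -1.8]
top [365.  166.6] 5 [-8.8  5. ]
top [364.8 174.1] 97 [-41.4   1.2]
scene [259.3 201.2] 33 [-19.4  18.3]Traceback (most recent call last):
  File "<stdin>", line 1, in <module>
  File "f.py", line 10, in <module>
    if sys.argv[1]=="i":
       ~~~~~~~~^^^
IndexError: list index out of range
```

```bash
cat > g.py <<'E'
import sys; sys.argv=["f","x"]
import io,contextlib
with contextlib.redirect_stdout(io.StringIO()): from f import *
E
python3 - <<'E'
from g import *
C0=C; 
for n,pts in (("top",((270,473),(300,487),(330,498))),("scene",((320,65),(345,82),(368,103)))):
    im=get_image(n); cu,cv_=pix(im,C0).round().astype(int)
    for d in (0,.00135):
        print(n,d,[np.round(hit(im,cu-50+(x+.5)/6-.5,cv_-45+((y-300 if n=="top" else y)+120+.5)/6-.5,C0+d*ex),1) for x,y in pts])
E
```

```text
top 0 [array([-29.7,  11.1]), array([-34. ,   0.5]), array([-36.2,  -9.7])]
top 0.00135 [array([-32.9,  11. ]), array([-37.3,   0.5]), array([-39.6,  -9.8])]
scene 0 [array([-28.9,  -4.9]), array([-35.4,   4. ]), array([-37.1,  14.7])]
scene 0.00135 [array([-33.8,  -6. ]), array([-41.4,   2.4]), array([-43.6,  13. ])]
```

```bash
python3 -m crank '[{"hand":0,"x":0.045,"y":-0.017,"z":0,"wx":0,"wy":0,"wz":0},{"hand":0,"x":0.045,"y":-0.017,"z":0,"wx":0,"wy":0,"wz":0},{"hand":0,"x":0.0387,"y":-0.0139,"z":0,"wx":0,"wy":0,"wz":0},{"hand":0,"x":0,"y":0,"z":-0.04,"wx":0,"wy":0,"wz":0},{"hand":0,"x":0,"y":0,"z":-0.0195,"wx":0,"wy":0,"wz":0}]'
python3 -m crank '[{"hand":0,"x":0,"y":0,"z":0,"wx":0,"wy":0,"wz":0},{"hand":0,"x":0,"y":0,"z":-0.003,"wx":0,"wy":0,"wz":0},{"hand":0,"x":0,"y":0,"z":-0.002,"wx":0,"wy":0,"wz":0},{"hand":0,"x":0,"y":0,"z":-0.0015,"wx":0,"wy":0,"wz":0},{"hand":0,"x":0,"y":0,"z":0,"wx":0,"wy":0,"wz":0}]'
```

```text
t: 16.95
tcp_pos: [0.5294, 0.0323, 0.0787]
eef_rot: [-3.14, -0.002, 2.847]
wrist_force: [-0.6, -0.3, 0.1]
grip_width: 0.0002
grasp_force: 0.0
t: 17.58
tcp_pos: [0.5303, 0.0332, 0.0749]
eef_rot: [3.141, 0.001, 2.848]
wrist_force: [-1.6, 0.9, 4.0]
grip_width: 0.0002
grasp_force: 2.1
```

```bash
python3 -m crank '[{"hand":0,"x":0.0045,"y":-0.00136,"z":-0.0004,"wx":0,"wy":0,"wz":0},{"hand":0,"x":0.0045,"y":-0.00136,"z":0,"wx":0,"wy":0,"wz":0},{"hand":0,"x":0.0045,"y":-0.00136,"z":0,"wx":0,"wy":0,"wz":0},{"hand":0,"x":0,"y":0,"z":0,"wx":0,"wy":0,"wz":0},{"hand":0,"x":0,"y":0,"z":0.006,"wx":0,"wy":0,"wz":0}]'
python3 -m crank '[{"hand":0,"x":-0.02,"y":0.006,"z":0.03,"wx":0,"wy":0,"wz":0},{"hand":0,"x":-0.05,"y":0.015,"z":0.03,"wx":0,"wy":0,"wz":0},{"hand":0,"x":-0.05,"y":0.015,"z":0,"wx":0,"wy":0,"wz":0},{"hand":0,"x":-0.02,"y":0.015,"z":0,"wx":0,"wy":0,"wz":0},{"hand":0,"x":0,"y":0,"z":0,"wx":0,"wy":0,"wz":0}]'
python3 m.py d s
python3 -c "
import cv2,numpy as np
cv2.imwrite('pics/d.png',np.vstack([cv2.imread('pics/d%s.png'%n)[120:420] for n in('scene','top')]))"
```

```text
t: 18.2
tcp_pos: [0.5437, 0.0288, 0.08]
eef_rot: [-3.142, 0.0, 2.848]
wrist_force: [-0.5, 0.6, -0.7]
grip_width: 0.0002
grasp_force: 0.0
t: 18.82
tcp_pos: [0.4022, 0.0808, 0.1402]
eef_rot: [3.141, -0.0, 2.851]
wrist_force: [1.0, -0.8, 0.6]
grip_width: 0.0003
grasp_force: 0.0
scene white angle -3.0 [-10  -8  -6  -4  -2   0   2   4] 1.0
top white angle -5.3 [-24 -22 -14 -12 -10  -8  -6  -4  -2   0   2   4   6  16] 1.0
```

View pics/d.png

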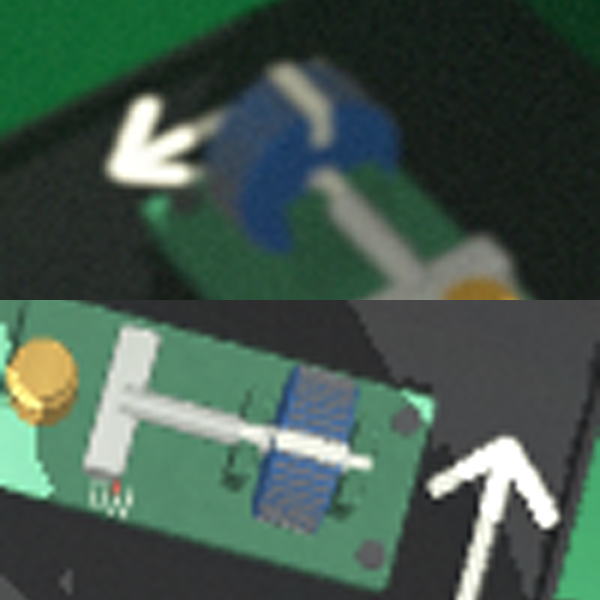

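The mark is now almost level with the index lines (top crop mark (310,445), lines at (360,462) and (257,434)). I'll measure the angle finely, using the index lines as the reference.

```bash
cat > p.py <<'E'
from g import *
for cam in("top","scene"):
    im=get_image(cam); W=im["image"].min(2).astype(np.float32)  # whiteness
    def samp(P):
        u=np.array([pix(im,p) for p in P],np.float32); return cv2.remap(W,u[:,0].reshape(1,-1),u[:,1].reshape(1,-1),cv2.INTER_LINEAR).ravel()
    # index lines: profile along x on both cheeks
    xs=np.arange(-.008,.0081,.0005); off=[]
    for y in ((-.0185,.0185) if cam=="top" else ()):
        pr=np.mean([samp([C+ex*x+ey*(y+d)+[0,0,.0045] for x in xs]) for d in(-.002,0,.002)],0); w=np.clip(pr-pr.min()-.5*(np.ptp(pr)),0,None); off.append((w*xs).sum()/w.sum())
    print(cam,"index off mm",np.round(np.array(off)*1000,2))
    A=np.radians(np.arange(-40,41,1.))
    for d in ([np.mean(off)] if off else [0,.00135]):
        for y0 in (-.006,0,.006):
            pr=np.mean([samp([C+ex*(d+.026*np.sin(a))+[0,0,.026*np.cos(a)]+ey*(y0+q) for a in A]) for q in(-.002,0,.002)],0)
            w=np.clip(pr-pr.min()-.6*np.ptp(pr),0,None); print("  d",round(d*1000,2),"y",y0,"ang",round(np.degrees((w*A).sum()/w.sum()),1),"range",np.degrees(A[w>0]).round()[[0,-1]])
E
python3 p.py
```

```text
top index off mm [1.3  1.32]
  d 1.31 y -0.006 ang -6.6 range [-13.   0.]
  d 1.31 y 0 ang -6.2 range [-13.   0.]
  d 1.31 y 0.006 ang -6.4 range [-13.   0.]
scene index off mm []
  d 0 y -0.006 ang -3.0 range [-11.   5.]
  d 0 y 0 ang -3.1 range [-11.   5.]
  d 0 y 0.006 ang -2.8 range [-11.   5.]
  d 1.35 y -0.006 ang -6.4 range [-15.   2.]
  d 1.35 y 0 ang -6.3 range [-14.   2.]
  d 1.35 y 0.006 ang -6.0 range [-14.   2.]
```

```bash
python3 -m crank '[{"hand":0,"x":0.045,"y":-0.017,"z":0,"wx":0,"wy":0,"wz":0},{"hand":0,"x":0.045,"y":-0.017,"z":0,"wx":0,"wy":0,"wz":0},{"hand":0,"x":0.042,"y":-0.0139,"z":0,"wx":0,"wy":0,"wz":0},{"hand":0,"x":0,"y":0,"z":-0.04,"wx":0,"wy":0,"wz":0},{"hand":0,"x":0,"y":0,"z":-0.0185,"wx":0,"wy":0,"wz":0}]'
python3 -m crank '[{"hand":0,"x":0,"y":0,"z":0,"wx":0,"wy":0,"wz":0},{"hand":0,"x":0,"y":0,"z":-0.004,"wx":0,"wy":0,"wz":0},{"hand":0,"x":0,"y":0,"z":-0.002,"wx":0,"wy":0,"wz":0},{"hand":0,"x":0,"y":0,"z":-0.0015,"wx":0,"wy":0,"wz":0},{"hand":0,"x":0,"y":0,"z":0,"wx":0,"wy":0,"wz":0}]'
python3 -m crank '[{"hand":0,"x":0.0014,"y":-0.0004,"z":0,"wx":0,"wy":0,"wz":0},{"hand":0,"x":0.0014,"y":-0.0004,"z":0,"wx":0,"wy":0,"wz":0},{"hand":0,"x":0,"y":0,"z":0,"wx":0,"wy":0,"wz":0},{"hand":0,"x":0,"y":0,"z":0,"wx":0,"wy":0,"wz":0},{"hand":0,"x":0,"y":0,"z":0.006,"wx":0,"wy":0,"wz":0}]'
python3 -m crank '[{"hand":0,"x":-0.01,"y":0.003,"z":0.03,"wx":0,"wy":0,"wz":0},{"hand":0,"x":-0.05,"y":0.015,"z":0.03,"wx":0,"wy":0,"wz":0},{"hand":0,"x":-0.05,"y":0.015,"z":0,"wx":0,"wy":0,"wz":0},{"hand":0,"x":-0.02,"y":0.015,"z":0,"wx":0,"wy":0,"wz":0},{"hand":0,"x":0,"y":0,"z":0,"wx":0,"wy":0,"wz":0}]'
python3 p.py
```

```text
t: 19.75
tcp_pos: [0.5351, 0.0309, 0.079]
eef_rot: [-3.14, -0.002, 2.846]
wrist_force: [0.6, 0.3, 0.6]
grip_width: -0.0
grasp_force: 0.0
t: 20.38
tcp_pos: [0.5362, 0.032, 0.0748]
eef_rot: [3.141, 0.002, 2.848]
wrist_force: [-0.5, -1.1, 5.1]
grip_width: -0.0001
grasp_force: 2.9
t: 21.0
tcp_pos: [0.5383, 0.0313, 0.0803]
eef_rot: [3.141, 0.0, 2.848]
wrist_force: [-0.1, -0.7, -0.5]
grip_width: -0.0002
grasp_force: 0.0
t: 21.62
tcp_pos: [0.4071, 0.0804, 0.1404]
eef_rot: [3.14, -0.0, 2.851]
wrist_force: [-0.1, 0.4, 0.2]
grip_width: -0.0
grasp_force: 0.0
top index off mm [1.31 1.32]
  d 1.32 y -0.006 ang -0.9 range [-8.  6.]
  d 1.32 y 0 ang -0.9 range [-8.  6.]
  d 1.32 y 0.006 ang -0.7 range [-7.  6.]
scene index off mm []
  d 0 y -0.006 ang 2.8 range [-5. 10.]
  d 0 y 0 ang 2.7 range [-5. 10.]
  d 0 y 0.006 ang 2.5 range [-5. 10.]
  d 1.35 y -0.006 ang -0.3 range [-8.  7.]
  d 1.35 y 0 ang -0.3 range [-8.  7.]
  d 1.35 y 0.006 ang -0.5 range [-9.  8.]
```

```bash
python3 -c "
from cell import order; print(order.sign_off())"
```

```text
the job is handed in; nothing more can be done
None
```

I rolled the wheel along the arrow until its white mark came to the top for the second time; by the cameras it stopped within about 1° of the index lines. The finger is clear, nothing else in the tray was touched, and the job was handed in at about 22 s.

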